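# Take the left-hand-threaded filter cap off the air pump

## Robot

A 7-joint arm with a two-finger parallel gripper is mounted at the origin on the work surface. World frame = base frame: x ahead of the robot, y to its left, z up, the work surface at z = 0. Lengths are in m, angles in rad, forces in N, time in s.
With the tool pointing down it reaches from about 0.4 to 0.85 m from the base axis. Payload 4.5 kg.
Tool frame: the origin (TCP) lies between the finger pads; the fingertips stand 11 mm ahead of it and the grasp point (between the pads) lies 8 mm behind it (r.tip_reach is the distance from the TCP to the fingertips, in m); x points along the fingers, y is the direction in which the jaws open and shut, and the axes are right-handed (so a half turn about x gives the same grasp; the last joint's range is limited). The gripper opens to 88 mm and grips with 3 to 60 N. Pads are 18 mm wide; open, the fingers measure 123 mm over their backs; the gripper's body (75 mm by 187 mm) begins 45 mm behind the grasp point.
Start: joints at [1.26, 0.689, -0.195, 1.565, 0.157, 0.902, -0.215], TCP at [0.211, -0.588, 0.25] pointing down, gripper open.
Joint ranges: [-3.01, 3.01], [-0.46, 2.08], [-1.47, 1.51], [0.13, 2.56], [-1, 4.14], [0.04, 2.09], [-2.66, 2.66]. Speed limits (rad/s): [2.57, 2.57, 3.14, 3.14, 3.14, 3.14, 3.14].

## Interface

Orientations are given as a unit quaternion [x, y, z, w].
In Python, from plant import r gives the robot as it stands.
- The arm moves only by the tool drive_tool, never from a script. Its argument "deltas" is a list of rows, each a list of 3 entries, a list of its own where there are three numbers: the turn, a rotation vector about the tool's x, y, z in degrees, then the shift along the tool's x, y, z in cm, then the finger opening in cm, from 0 to 8.81. A call has 1 to 12 rows; each row shifts and turns the commanded pose from where the row before left it, along the tool's axes as they then stand; what a row does not reach is not made up. A row lasts 1/12 s, in which the tool goes at most 41.7 mm and 7.16 degrees, less where a joint would pass 70% of its speed; a pose out of reach is approached as far as the arm can. A call is refused whole if a number of a shift passes 4.17 or a number of a turn 7.16, either way. A call with a gripper value outside its range is refused whole. The fingers move at their own pace and stop on an object; "force" is the grip in N (left out, the last holds). Time passes only in rows, so rows that do not move let the fingers close. It gives the time, the measured TCP pose, the force and the opening at its end, in the units of the state.
- r.get_state(): the state, without advancing time (a new reading comes with each control period).
- r.snapshot(name): name is "scene" or "top" or "wrist"; returns a dict with "color" (420x560x3 uint8, red, green, blue), "fov_y" (degrees; the focal length in pixels is half the picture's height over the tangent of half this angle, whatever the lens; pixels are square), "cx", "cy" (the principal point, pixels), "extrinsics" (4x4, takes a point from world to camera coordinates); the wrist camera has in their place "tool_from_camera" (4x4, takes a point from camera to tool coordinates, whose origin is the TCP and whose axes are the tool frame's). Camera axes: x right, y up, looking along -z (the intrinsics and any distortion apply to the point x, -y, -z); pixel columns grow to the right and rows downward; lengths in m; the calibration is good to about 2 mm. A picture is of the moment at which its call begins: read the wrist's pose just before it. There is no depth.
- r.finish_job(): hands the job in, once; it reports no verdict.
The state is a dict: "clock": time; "q": joint angles; "qd": joint speeds; "joint_torque": joint torques, N m; "tool_pos": TCP position; "eef_rot": TCP orientation; "contact_force": force on the tool from outside, world axes, zero at the start; "moment": the same for the moment, N m; "opening": opening from 0.0 (shut) to 1.0 (fully open).
Only numpy, scipy, OpenCV 4.12 (cv2) and the standard library are available. Lean on these libraries where they do the work, as an engineer would, in place of code of your own. Each camera call takes 0.05 s, during which the arm holds its last target. There are 200 camera calls.

## Task

Unscrew the black filter cap with the grip bar from the air pump and set it gently on the floor of the steel parts tray, on its rim with the bar up, in the free part beside the brass fitting. Its thread is left-handed, so it loosens clockwise seen from above; do not force the thread by pulling the cap or turning it hard against resistance: feel when it is free before you lift it. Leave everything else where it is.

Things in the scene. Friction and masses are not known exactly. Their poses are not given: they have to be found in the camera images.
- cap_grip (a point): On the grip bar of the black plastic filter cap (0.1 to 0.16 kg) on the pump. Cap: round skirt 57 mm across, 30 mm high, 4 mm flat roof, and on it an upright bar 50 long, 14 thick, 38 mm high, centred on the axis. This point: in the bar on the axis, 59 mm above the skirt's rim, 25 mm above the roof, 13 mm below the bar's top. x along the bar, z up. Not given while the cap is held.
- cap_rim (a point): Centre of the cap's lower rim, on its axis. Left-hand thread: loosens CLOCKWISE from above and climbs as it turns. Coarse, pitch unmarked; free after a third to a half turn, by how tight it was. Play in the thread about 3 mm up and down, 1.5 mm sideways; pulled further it stops hard till its lugs are past the thread's end, then it lifts freely. Let go half-way, it sinks by its play and stays.
- pump: Bench air pump, off-white box 220 x 180 mm, grey top 80 mm above the table, fixed. Origin at table height below the filter neck's axis; x towards the carrying grip (104 mm high, 112 mm from the axis). A small steel knob (98 mm high) is 80 mm from the axis. The aluminium neck under the cap is 40 mm across, 26 mm high. The cap's rim rests on the top.
- tray_spot (a point): Free part of the open steel parts tray: on its inner floor (4 mm above the table), 35 mm from the tray's middle along its length. Tray 160 x 210 mm, rim 24 mm high, 4 mm walls, fixed. x along its short side, y along its long side (the brass fitting stands towards +y), z up.
- canister: Bystander: closed blue metal can 72 mm across, 105 mm tall, standing on the table beyond the work; origin under its centre.
- spray: Bystander: white bottle 60 mm across, 170 mm tall, standing at the left; origin under its centre.
- driver: Bystander: screwdriver lying on the table beyond the work; origin on its underside.
- spanner: Bystander: spanner lying on the table at the right; origin on its underside.
- mug: Bystander: white mug 76 mm across, 90 mm tall, standing at the right; origin under its centre.
- collar: Bystander: plain aluminium collar, 44 mm across, 12 mm high, lying on the table in front of the work; origin under its centre.
- fitting: Bystander: brass pipe fitting 26 mm across, 26 mm tall, standing in the tray near its one end (100 mm along the tray from tray_spot, up to 30 mm to either side); origin under its centre.
Mind the look-alikes: they are no part of the job. Of the things that look like the part that bears cap_grip, the largest one is meant.

How it is judged:
On the way:
1. the cap is off the thread and lifted clear of the neck (z of cap_grip in the frame of pump above 0.17 m), for 0.1 s.
At the end, for the whole second after the job is handed in: The cap stands upright (within 0.1 rad) on the tray's floor in its free part, its axis within 45 mm of tray_spot across the tray and from 40 mm beyond it to 55 mm towards the fitting along it, at rest and released (x of cap_grip in the frame of tray_spot between -0.045 and 0.045 m and y of cap_grip in the frame of tray_spot between -0.04 and 0.055 m and z of cap_grip in the frame of tray_spot between 0.054 and 0.063 m and angle between cap_grip's own z axis and vertical below 0.1 rad and linear speed of cap below 0.02 m/s and contact force between cap and the fingers below 0.1 N); the robot touches nothing.
It fails at once if the thread is forced: more than 25 N between cap and pump (contact force between cap and pump above 25 N).
It fails at once if the cap is dropped: it falls untouched at over 0.45 m/s (linear speed of cap above 0.45 m/s and contact force between cap and the fingers below 0.1 N).
It fails at once if a bystander is shifted more than 20 mm (distance of any of canister, spray, driver, spanner, mug, collar, fitting from where it was at the start of the episode above 0.02 m).
It also fails if it takes over 64 s, if anything falls off the work surface, if the arm or the gripper's body presses on something with over 40 N, if the wrist force passes 120 N, or if a joint passes its speed limit or range.

## Working session

There is one attempt and no reset: what is moved stays moved. The work goes in short steps, Python scripts to look and compute and a tool call to move; the robot and the scene stay as the last step left them, time stands still between calls to the robot, and variables do not carry over. Pictures are saved under pics/ and viewed, about 8 in all and at most 12, crops included, and the job is handed in when it is done.

Besides the shell and the picture viewer there is one more tool, called after "Call:" as a command line: name --argument value ..., lists and objects as JSON in quotes. drive_tool: Moves the arm, as the interface text tells. Its arguments: {"type":"object","properties":{"deltas":{"type":"array","items":{"type":"array"}},"force":{"type":"number"}},"required":["deltas"]}

```bash
mkdir -p pics; ls
cat > h.py <<'E'
from plant import r
import numpy as np, cv2
from scipy.spatial.transform import Rotation as R
def snap(n,f):
    s=r.get_state(); d=r.snapshot(n); cv2.imwrite('pics/'+f+'.png',d['color'][:,:,::-1])
    f_=d['color'].shape[0]/2/np.tan(np.radians(d['fov_y'])/2)
    if 'extrinsics' in d: T=np.linalg.inv(np.array(d['extrinsics']))
    else:
        W=np.eye(4);W[:3,:3]=R.from_quat(s['eef_rot']).as_matrix();W[:3,3]=s['tool_pos'];T=W@np.array(d['tool_from_camera'])
    np.savez('pics/'+f+'.npz',T=T,f=f_,cx=d['cx'],cy=d['cy'])
    return d
def ray(f,u,v):
    c=np.load('pics/'+f+'.npz');T=c['T'];k=np.array([(u-c['cx'])/c['f'],-(v-c['cy'])/c['f'],-1.]);return T[:3,3],T[:3,:3]@k
def onz(f,u,v,z):
    o,d=ray(f,u,v);return o+d*(z-o[2])/d[2]
def proj(f,p):
    c=np.load('pics/'+f+'.npz');q=np.linalg.inv(c['T'])@np.append(p,1);return c['cx']+c['f']*q[0]/-q[2],c['cy']-c['f']*q[1]/-q[2]
E
python3 - <<'E'
from h import *
for n in('scene','top','wrist'):
    d=snap(n,n+'0'); print({k:v for k,v in d.items() if k!='color'})
a=cv2.imread('pics/scene0.png');b=cv2.imread('pics/top0.png');
print(r.get_state())
E
```

```text
pics
{'fov_y': 53.2460720560293, 'cx': 282.7590872669813, 'cy': 209.05430552215284, 'extrinsics': array([[ 0.43895401,  0.8985007 ,  0.00398262, -0.23664507],
       [-0.59786236,  0.28876544,  0.74778012,  0.26798516],
       [ 0.67073092, -0.33062215,  0.66393451, -1.70851313],
       [ 0.        ,  0.        ,  0.        ,  1.        ]])}
{'fov_y': 46.632114240901736, 'cx': 266.888936380614, 'cy': 208.08365598754483, 'extrinsics': array([[ 5.63183570e-04, -9.99821278e-01, -1.88969704e-02,
         2.45911451e-02],
       [ 9.88186881e-01, -2.33958015e-03,  1.53235814e-01,
        -5.78590768e-01],
       [-1.53252638e-01, -1.87600381e-02,  9.88008952e-01,
        -1.29965831e+00],
       [ 0.00000000e+00,  0.00000000e+00,  0.00000000e+00,
         1.00000000e+00]])}
{'fov_y': 70.12672027500578, 'cx': 277.4369303692304, 'cy': 210.7954737145471, 'tool_from_camera': array([[ 9.61651446e-04,  2.54923231e-01, -9.66960817e-01,
        -1.34007112e-01],
       [ 9.99998470e-01, -1.65804347e-03,  5.57391950e-04,
         3.64298088e-04],
       [-1.46117091e-03, -9.66959874e-01, -2.54924436e-01,
        -6.59032611e-02],
       [ 0.00000000e+00,  0.00000000e+00,  0.00000000e+00,
         1.00000000e+00]])}
{'clock': 0.15, 'q': array([ 1.2598341 ,  0.68976363, -0.19450367,  1.56607999,  0.15729814,
        0.90250924, -0.21505143]), 'qd': array([-0.00189148, -0.00168124,  0.00122016, -0.0022253 , -0.00082231,
        0.00039979,  0.00029114]), 'joint_torque': array([-4.08610576e-04, -5.27861595e+01, -1.26829147e+00, -1.53586864e+01,
       -5.25773491e-02,  3.91574315e-03,  1.14354227e-04]), 'tool_pos': array([ 0.21103405, -0.58780879,  0.24911764]), 'eef_rot': array([-0.69649704, -0.12179013,  0.69674524, -0.12085162]), 'contact_force': array([ 0.29665977, -0.3219235 , -0.66496296]), 'moment': array([-0.01794324, -0.00631317, -0.0018724 ]), 'opening': 1.0003727881390132}
```

View pics/top0.png

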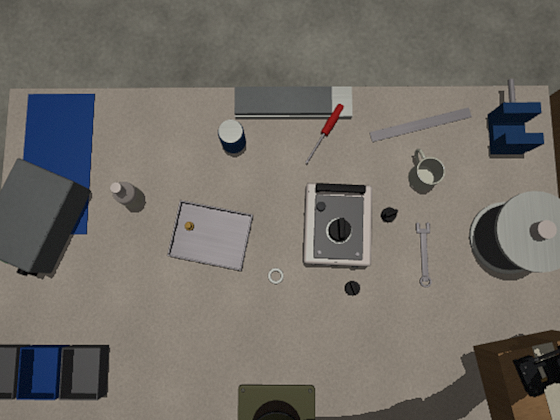

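View pics/scene0.png

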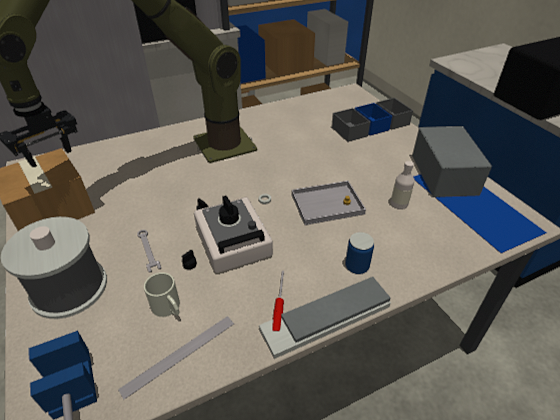

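Top view: the candidates are the cap on the pump (340,230), small black caps on the table at (390,214) and (352,288), and a knob at (320,207). I choose the largest, on the pump at (340,230). The tray is at (211,236), with the fitting at its left end (189,226). Next is a close crop to check the choice.

Run:
```python
from h import *
a=cv2.imread('pics/top0.png')[170:300,290:410];b=cv2.imread('pics/scene0.png')[180:280,180:285]
a=cv2.convertScaleAbs(cv2.resize(a,(390,420),interpolation=3),alpha=2.2)
b=cv2.convertScaleAbs(cv2.resize(b,(400,420),interpolation=3),alpha=2.2)
cv2.imwrite('pics/crop.png',np.hstack([a,b]))
print(onz('top0',340,230,.1),[onz('top0',u,v,.024)for u,v in((181,202),(252,214),(242,270),(169,256))])
print(onz('top0',189,226,.02))
```

```text
[ 0.5115162  -0.16851985  0.1       ] [array([0.59976328, 0.26652685, 0.024     ]), array([0.56518433, 0.06614255, 0.024     ]), array([0.40962843, 0.09285801, 0.024     ]), array([0.4481194 , 0.29569924, 0.024     ])]
[0.53215098 0.24292362 0.02      ]
```

View pics/crop.png

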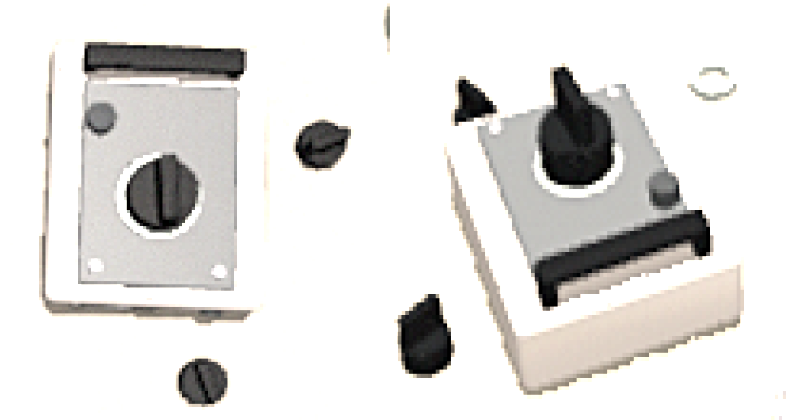

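```bash
cat >> h.py <<'E'
def rel(p):
    s=r.get_state();M=R.from_quat(s['eef_rot']).as_matrix();return M.T@(np.array(p)-s['tool_pos'])*100
def yaw():  # heading of tool y in the world, deg
    M=R.from_quat(r.get_state()['eef_rot']).as_matrix();return np.degrees(np.arctan2(M[1,1],M[0,1])),M[2,0]
E
python3 - <<'E'
from h import *
M=R.from_quat(r.get_state()['eef_rot']).as_matrix();print(M.round(3),yaw())
print(rel([.49,-.168,.33]))
E
```

```text
[[-0.001  0.338 -0.941]
 [ 0.001 -0.941 -0.338]
 [-1.    -0.001  0.   ]] (np.float64(-70.2413486783862), np.float64(-0.9999990575908647))
[ -8.05186259 -30.08959832 -40.44523875]
```

Call:
drive_tool --deltas '[[[0, 0, 0], [-2, -1, -1], 8.8], [[0, 0, 0], [-2, -2, -2.5], 8.8], [[0, 0, 0], [-1, -2.4, -3.2], 8.8], [[0, 0, 0], [-1, -2.4, -3.2], 8.8], [[0, 0, 0], [-1, -2.4, -3.2], 8.8], [[0, 0, 0], [-1, -2.4, -3.2], 8.8], [[0, 0, 0], [0, -2.5, -3.4], 8.8], [[0, 0, 0], [0, -2.5, -3.4], 8.8], [[0, 0, 0], [0, -2.5, -3.4], 8.8], [[0, 0, 0], [0, -2.5, -3.4], 8.8], [[0, 0, 0], [0, -2.5, -3.4], 8.8], [[0, 0, 0], [0, -2.5, -3.4], 8.8]]'

```text
clock: 1.15
tool_pos: [0.4621, -0.2052, 0.3297]
eef_rot: [-0.697, -0.121, 0.697, -0.121]
contact_force: [1.0, -0.9, -0.1]
opening: 0.997
```

Call:
drive_tool --deltas '[[[-7, 0, 0], [0, -1.5, -2], 8.8], [[-7, 0, 0], [0, 0, 0], 8.8], [[-7, 0, 0], [0, 0, 0], 8.8], [[-7, 0, 0], [0, 0, 0], 8.8], [[-7, 0, 0], [0, 0, 0], 8.8], [[-7, 0, 0], [0, 0, 0], 8.8], [[-7, 0, 0], [0, 0, 0], 8.8], [[-7, 0, 0], [0, 0, 0], 8.8], [[-7, 0, 0], [0, 0, 0], 8.8], [[-7, 0, 0], [0, 0, 0], 8.8], [[-7, 0, 0], [0, 0, 0], 8.8], [[-7, 0, 0], [0, 0, 0], 8.8]]'

```text
clock: 2.15
tool_pos: [0.4751, -0.1863, 0.3295]
eef_rot: [0.435, 0.558, -0.435, 0.557]
contact_force: [0.6, 0.8, -0.6]
opening: 0.998
```

Call:
drive_tool --deltas '[[[-7, 0, 0], [0, 0, 0], 8.8], [[-7, 0, 0], [0, 0, 0], 8.8], [[-7, 0, 0], [0, 0, 0], 8.8], [[-7, 0, 0], [0, 0, 0], 8.8], [[-7, 0, 0], [0, 0, 0], 8.8], [[-7, 0, 0], [0, 0, 0], 8.8], [[-7, 0, 0], [0, 0, 0], 8.8], [[-7, 0, 0], [0, 0, 0], 8.8], [[-7, 0, 0], [0, 0, 0], 8.8], [[-7, 0, 0], [0, 0, 0], 8.8], [[-5, 0, 0], [0, 0, 0], 8.8], [[0, 0, 0], [0, 0, 0], 8.8]]'

```text
clock: 3.15
tool_pos: [0.475, -0.1864, 0.3293]
eef_rot: [0.007, 0.707, -0.007, 0.707]
contact_force: [0.0, 0.3, -0.5]
opening: 0.994
```

Run:
```python
from h import *
s=r.get_state();print(s['clock'],s['q'].round(2),s['tool_pos'],yaw(),s['contact_force'])
snap('wrist','w1');a=cv2.imread('pics/w1.png');cv2.imwrite('pics/w1b.png',cv2.convertScaleAbs(a,alpha=1.6))
```

```text
3.15 [ 0.9   0.59 -1.02  1.77  0.56  1.1   1.24] [ 0.47504121 -0.18643544  0.32926612] (np.float64(88.86265567901704), np.float64(-0.9999995084620154)) [ 0.02746673  0.3314725  -0.50008627]
```

View pics/w1b.png

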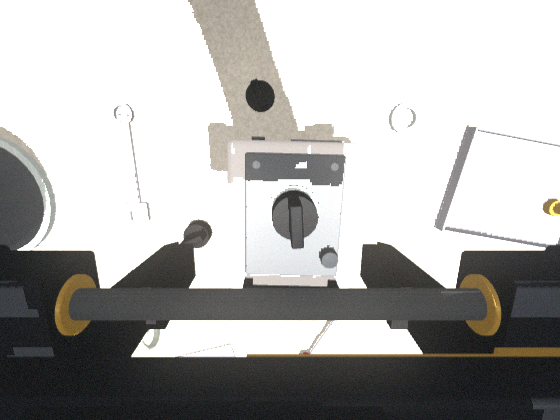

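Wrist view: the cap sits at (295,215), with its bar from (294,195) to (298,247). I'm zooming in for its exact position.

Run:
```python
from h import *
a=cv2.imread('pics/w1.png')[180:260,255:335]
g=cv2.cvtColor(a,6); print(np.percentile(g,[1,10,30,50,80]))
b=cv2.convertScaleAbs(cv2.resize(a,(560,560),interpolation=cv2.INTER_CUBIC),alpha=4)
for i in range(0,80,10):
  cv2.line(b,(i*7,0),(i*7,8),(0,0,255),1);cv2.line(b,(0,i*7),(8,i*7),(0,0,255),1)
cv2.imwrite('pics/w1c.png',b)
```

```text
[ 34.  58.  72. 150. 161.]
```

View pics/w1c.png

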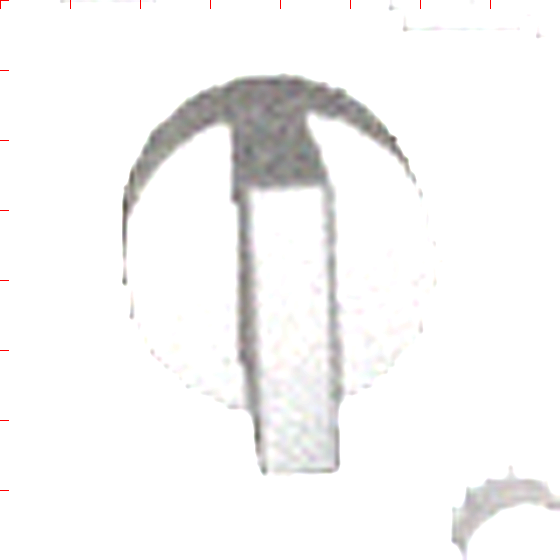

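Run:
```python
from h import *
P=[onz('w1',255+u/7,180+v/7,.152) for u,v in((248,187),(328,186),(338,470),(264,470))]
P=np.array(P);print(P.round(4));c=P.mean(0);d=(P[0]+P[1]-P[2]-P[3])/2;print(c,np.linalg.norm(d),np.linalg.norm(P[0]-P[1]),np.linalg.norm(P[3]-P[2]),np.degrees(np.arctan2(-d[1],-d[0])))
# skirt roof circle at z=.114: extents
Q=[onz('w1',255+u/7,180+v/7,.114) for u,v in((125,240),(430,240))];print(Q)
print('top check',proj('top0',c),'scene',proj('scene0',c))
c[2]=.131
print(rel([c[0],c[1],.131]),yaw())
```

```text
[[ 0.4882 -0.1724  0.152 ]
 [ 0.4883 -0.1601  0.152 ]
 [ 0.5348 -0.1584  0.152 ]
 [ 0.5345 -0.1702  0.152 ]]
[ 0.51144303 -0.16525424  0.152     ] 0.04645021104158568 0.012250610485005859 0.011749558965969197 2.4028838304024225
[array([ 0.50670255, -0.19211119,  0.114     ]), array([ 0.50769476, -0.13935582,  0.114     ])]
top check (np.float64(341.3740474061698), np.float64(227.78029963998983)) scene (np.float64(227.35115783304036), np.float64(199.30534061663352))
[19.83390061  2.18400549  3.59509833] (np.float64(88.63592305947239), np.float64(-0.9999996395378976))
```

Bar-top centre is (0.511,-0.165). Against the given 50 x 14 it measures 46 x 12 because of the soft edges. The skirt's mid-y of -0.1657 and the top view agree. Going above it, then down.

Call:
drive_tool --deltas '[[[-3.7, 0, 0], [0, 0, 0], 8.8], [[0, 0, 0], [0, 1, 1.8], 8.8], [[0, 0, 0], [0, 1, 1.9], 8.8], [[0, 0, 0], [3.5, 0, 0], 8.8], [[0, 0, 0], [3.5, 0, 0], 8.8], [[0, 0, 0], [3, 0, 0], 8.8], [[0, 0, 0], [0, 0, 0], 8.8], [[0, 0, 0], [0, 0, 0], 8.8]]'

```text
clock: 3.87
tool_pos: [0.5108, -0.1646, 0.2292]
eef_rot: [-0.015, 0.708, 0.015, 0.706]
contact_force: [0.4, -0.5, 0.3]
opening: 0.995
```

Run:
```python
from h import *
snap('wrist','w2');a=cv2.imread('pics/w2.png')
print(rel([.5114,-.1653,.131]),yaw(),r.get_state()['contact_force'],proj('w2',[.5114,-.1653,.152]))
cv2.imwrite('pics/w2b.png',cv2.convertScaleAbs(a[150:420,150:430],alpha=3))
cv2.imwrite('pics/w2b.png',cv2.resize(cv2.imread('pics/w2b.png'),None,fx=2,fy=2))
```

```text
[ 9.96944354 -0.09082558 -0.07719821] (np.float64(92.39643670353207), np.float64(-0.9999996052087797)) [-0.49843186 -0.77306881  0.54032426] (np.float64(276.1535884546517), np.float64(223.3588343307788))
```

View pics/w2b.png

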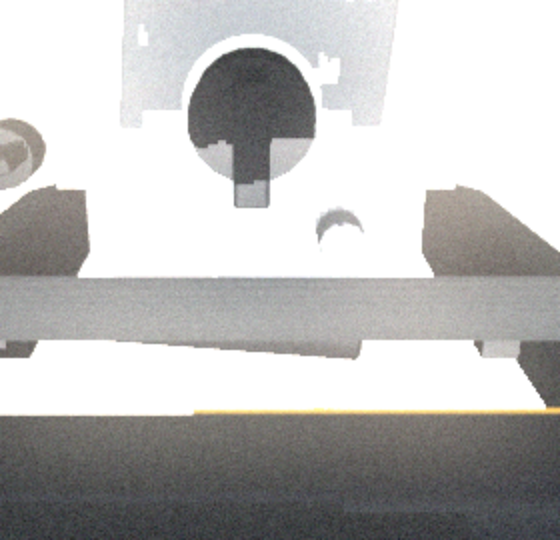

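Wrist view 2: the bar is upright in the image at column 275.6 against the expected 276, so the jaws are aligned. Going down and closing gently.

Call:
drive_tool --deltas '[[[0, 0, 0], [3, -0.1, 0], 8.8], [[0, 0, 0], [3, 0, 0], 8.8], [[0, 0, 0], [2, 0, 0], 8.8], [[0, 0, 0], [1, 0, 0], 8.8], [[0, 0, 0], [0.7, 0, 0], 8.8], [[0, 0, 0], [0, 0, 0], 4.0], [[0, 0, 0], [0, 0, 0], 4.0], [[0, 0, 0], [0, 0, 0], 2.5], [[0, 0, 0], [0, 0, 0], 2.5], [[0, 0, 0], [0, 0, 0], 2.5]]' --force 6

```text
clock: 4.75
tool_pos: [0.512, -0.1657, 0.1336]
eef_rot: [-0.015, 0.706, 0.015, 0.707]
contact_force: [-0.1, 0.3, -1.1]
opening: 0.644
```

Call:
drive_tool --deltas '[[[0, 0, 0], [0, 0, 0], 2.0], [[0, 0, 0], [0, 0, 0], 1.5], [[0, 0, 0], [0, 0, 0], 1.2], [[0, 0, 0], [0, 0, 0], 1.0], [[0, 0, 0], [0, 0, 0], 1.0]]' --force 6

```text
clock: 5.17
tool_pos: [0.5115, -0.1656, 0.1327]
eef_rot: [-0.015, 0.707, 0.015, 0.707]
contact_force: [-0.6, -0.4, -0.3]
opening: 0.266
```

Run:
```python
from h import *
s=r.get_state();print(s['clock'],s['q'].round(2),s['tool_pos'],yaw(),s['contact_force'],s['moment'],s['opening']*88.1)
```

```text
5.1667 [ 0.69  0.87 -0.8   1.91  0.91  0.77  0.97] [ 0.51148048 -0.1656322   0.13270252] (np.float64(92.45754103897106), np.float64(-0.9999999979727768)) [-0.58322075 -0.37083603 -0.27566096] [-0.02535105 -0.11993387  0.00591345] 23.462375785069405
```

Still closing.

Call:
drive_tool --deltas '[[[0, 0, 0], [0, 0, 0], 1.0], [[0, 0, 0], [0, 0, 0], 1.0], [[0, 0, 0], [0, 0, 0], 1.0], [[0, 0, 0], [0, 0, 0], 1.0]]' --force 6

```text
clock: 5.5
tool_pos: [0.5115, -0.1656, 0.1327]
eef_rot: [-0.015, 0.707, 0.015, 0.707]
contact_force: [-0.0, -0.6, -1.7]
opening: 0.157
```

Call:
drive_tool --deltas '[[[0, 0, 0], [0, 0, 0], 1.0], [[0, 0, 0], [0, 0, 0], 1.0], [[0, 0, 0], [0, 0, 0], 1.0]]' --force 30

```text
clock: 5.75
tool_pos: [0.5115, -0.1656, 0.1327]
eef_rot: [-0.015, 0.707, 0.015, 0.707]
contact_force: [0.7, -0.5, -1.1]
opening: 0.157
```

Call:
drive_tool --deltas '[[[3, 0, 0], [0, 0, 0], 1.0], [[3, 0, 0], [0, 0, 0], 1.0], [[0, 0, 0], [0, 0, 0], 1.0]]'

```text
clock: 6.0
tool_pos: [0.5114, -0.1656, 0.1327]
eef_rot: [0.022, 0.707, -0.022, 0.707]
contact_force: [-0.3, 0.8, -1.4]
opening: 0.155
```

```bash
cat > st.py <<'E'
from h import *
s=r.get_state();print(s['clock'],s['q'].round(2),s['tool_pos'].round(4),'yaw',yaw()[0].round(2),'F',s['contact_force'].round(2),'M',s['moment'].round(3),'mm',s['opening']*88.1)
E
python3 st.py
```

```text
6.0 [ 0.67  0.86 -0.77  1.91  0.89  0.75  0.88] [ 0.5114 -0.1656  0.1327] yaw 86.39 F [-0.29  0.76 -1.4 ] M [ 0.025 -0.121  0.04 ] mm 13.62385341322335
```

Gripped at 13.6 mm, and it turns easily. Continuing in steps, watching Fz.

Call:
drive_tool --deltas '[[[4, 0, 0], [0, 0, 0], 1.0], [[4, 0, 0], [0, 0, 0], 1.0], [[4, 0, 0], [0, 0, 0], 1.0], [[4, 0, 0], [0, 0, 0], 1.0], [[4, 0, 0], [0, 0, 0], 1.0], [[0, 0, 0], [0, 0, 0], 1.0]]'

```text
clock: 6.5
tool_pos: [0.5115, -0.1656, 0.1328]
eef_rot: [0.144, 0.692, -0.144, 0.692]
contact_force: [-0.3, -0.6, -1.8]
opening: 0.155
```

```bash
python3 st.py
```

```text
6.5 [ 0.63  0.84 -0.69  1.92  0.82  0.7   0.59] [ 0.5115 -0.1656  0.1328] yaw 66.45 F [-0.31 -0.57 -1.76] M [ 0.051 -0.141 -0.028] mm 13.668326487470111
```

Call:
drive_tool --deltas '[[[4, 0, 0], [0, 0, 0], 1.0], [[4, 0, 0], [0, 0, 0], 1.0], [[4, 0, 0], [0, 0, 0], 1.0], [[4, 0, 0], [0, 0, 0], 1.0], [[4, 0, 0], [0, 0, 0], 1.0], [[0, 0, 0], [0, 0, 0], 1.0]]'

```text
clock: 7.0
tool_pos: [0.5121, -0.1658, 0.1341]
eef_rot: [0.262, 0.656, -0.262, 0.657]
contact_force: [-1.6, -0.0, 9.9]
opening: 0.154
```

```bash
python3 st.py
```

```text
7.0 [ 0.58  0.81 -0.6   1.92  0.75  0.65  0.31] [ 0.5121 -0.1658  0.1341] yaw 46.49 F [-1.56 -0.05  9.95] M [-0.067  0.267 -0.031] mm 13.568446884750097
```

Cap pushes up with 10 N, so the thread is climbing. I follow it upward and take smaller steps.

Call:
drive_tool --deltas '[[[0, 0, 0], [-0.12, 0, 0], 1.0], [[0, 0, 0], [-0.12, 0, 0], 1.0], [[0, 0, 0], [0, 0, 0], 1.0]]'

```text
clock: 7.25
tool_pos: [0.5114, -0.1656, 0.1351]
eef_rot: [0.262, 0.657, -0.262, 0.657]
contact_force: [-0.3, 0.5, -0.5]
opening: 0.156
```

```bash
python3 st.py
```

```text
7.25 [ 0.58  0.81 -0.6   1.92  0.74  0.65  0.32] [ 0.5114 -0.1656  0.1351] yaw 46.55 F [-0.33  0.48 -0.55] M [ 0.015 -0.191 -0.006] mm 13.722298292339294
```

Call:
drive_tool --deltas '[[[4, 0, 0], [0, 0, 0], 1.0], [[4, 0, 0], [0, 0, 0], 1.0], [[0, 0, 0], [0, 0, 0], 1.0]]'

```text
clock: 7.5
tool_pos: [0.5116, -0.1657, 0.1352]
eef_rot: [0.308, 0.637, -0.308, 0.637]
contact_force: [0.1, -0.1, 1.3]
opening: 0.154
```

```bash
python3 st.py
```

```text
7.5 [ 0.56  0.8  -0.57  1.92  0.71  0.63  0.21] [ 0.5116 -0.1657  0.1352] yaw 38.41 F [ 0.14 -0.1   1.29] M [-0.001 -0.049  0.011] mm 13.606349640210256
```

Estimate: about 0.1 mm per degree, which fits 3 mm of play in the first 28°. I'll move to mid-play and then follow helically.

Call:
drive_tool --deltas '[[[0, 0, 0], [-0.12, 0, 0], 1.0], [[4, 0, 0], [-0.04, 0, 0], 1.0], [[4, 0, 0], [-0.04, 0, 0], 1.0], [[4, 0, 0], [-0.04, 0, 0], 1.0], [[4, 0, 0], [-0.04, 0, 0], 1.0], [[0, 0, 0], [0, 0, 0], 1.0]]'

```text
clock: 8.0
tool_pos: [0.5114, -0.1654, 0.1378]
eef_rot: [0.393, 0.588, -0.393, 0.588]
contact_force: [0.1, -0.3, -0.8]
opening: 0.159
```

```bash
python3 st.py
```

```text
8.0 [ 0.52  0.78 -0.49  1.92  0.63  0.6   0.  ] [ 0.5114 -0.1654  0.1378] yaw 22.49 F [ 0.08 -0.34 -0.85] M [-0.012 -0.076 -0.024] mm 14.012182115538817
```

Call:
drive_tool --deltas '[[[4, 0, 0], [-0.04, 0, 0], 1.0], [[4, 0, 0], [-0.04, 0, 0], 1.0], [[4, 0, 0], [-0.04, 0, 0], 1.0], [[0, 0, 0], [0, 0, 0], 1.0]]'

```text
clock: 8.33
tool_pos: [0.5114, -0.1654, 0.139]
eef_rot: [0.452, 0.544, -0.452, 0.544]
contact_force: [0.2, 0.4, -1.8]
opening: 0.156
```

```bash
python3 st.py
```

```text
8.3333 [ 0.49  0.77 -0.44  1.92  0.57  0.58 -0.15] [ 0.5114 -0.1654  0.139 ] yaw 10.56 F [ 0.19  0.36 -1.83] M [ 0.054 -0.049 -0.013] mm 13.779023474731833
```

Call:
drive_tool --deltas '[[[4, 0, 0], [-0.04, 0, 0], 1.0], [[4, 0, 0], [-0.04, 0, 0], 1.0], [[4, 0, 0], [-0.04, 0, 0], 1.0], [[0, 0, 0], [0, 0, 0], 1.0]]'

```text
clock: 8.67
tool_pos: [0.5115, -0.1655, 0.1403]
eef_rot: [-0.506, -0.494, 0.506, -0.494]
contact_force: [-0.8, -0.7, -0.6]
opening: 0.155
```

```bash
python3 st.py
```

```text
8.6667 [ 0.46  0.76 -0.38  1.92  0.51  0.56 -0.3 ] [ 0.5115 -0.1655  0.1403] yaw -1.39 F [-0.75 -0.7  -0.55] M [-0.045 -0.128  0.046] mm 13.67157740186347
```

Call:
drive_tool --deltas '[[[4, 0, 0], [-0.03, 0, 0], 1.0], [[4, 0, 0], [-0.03, 0, 0], 1.0], [[4, 0, 0], [-0.03, 0, 0], 1.0], [[0, 0, 0], [0, 0, 0], 1.0]]'

```text
clock: 9.0
tool_pos: [0.5114, -0.1655, 0.1411]
eef_rot: [-0.555, -0.438, 0.555, -0.438]
contact_force: [0.5, 0.4, -1.0]
opening: 0.152
```

```bash
python3 st.py
```

```text
9.0 [ 0.42  0.75 -0.33  1.92  0.44  0.54 -0.44] [ 0.5114 -0.1655  0.1411] yaw -13.37 F [ 0.52  0.39 -1.05] M [ 0.013 -0.079  0.021] mm 13.39008075174807
```

Call:
drive_tool --deltas '[[[4, 0, 0], [-0.04, 0, 0], 1.0], [[4, 0, 0], [-0.04, 0, 0], 1.0], [[4, 0, 0], [-0.04, 0, 0], 1.0], [[0, 0, 0], [0, 0, 0], 1.0]]'

```text
clock: 9.33
tool_pos: [0.5115, -0.1654, 0.1423]
eef_rot: [-0.597, -0.378, 0.598, -0.378]
contact_force: [0.2, -0.2, -0.5]
opening: 0.152
```

Call:
drive_tool --deltas '[[[4, 0, 0], [-0.04, 0, 0], 1.0], [[4, 0, 0], [-0.04, 0, 0], 1.0], [[4, 0, 0], [-0.03, 0, 0], 1.0], [[0, 0, 0], [0, 0, 0], 1.0]]'

```text
clock: 9.67
tool_pos: [0.5114, -0.1655, 0.1434]
eef_rot: [-0.634, -0.314, 0.634, -0.314]
contact_force: [0.3, -0.8, -0.5]
opening: 0.157
```

```bash
python3 st.py
```

```text
9.6667 [ 0.36  0.74 -0.22  1.92  0.3   0.51 -0.72] [ 0.5114 -0.1655  0.1434] yaw -37.33 F [ 0.31 -0.78 -0.45] M [-0.006 -0.012  0.026] mm 13.813443921378934
```

At 130°. Gentle upward feel, 2 mm.

Call:
drive_tool --deltas '[[[0, 0, 0], [-0.1, 0, 0], 1.0], [[0, 0, 0], [-0.1, 0, 0], 1.0], [[0, 0, 0], [0, 0, 0], 1.0]]'

```text
clock: 9.92
tool_pos: [0.5116, -0.1657, 0.1457]
eef_rot: [0.634, 0.313, -0.634, 0.313]
contact_force: [-0.6, -0.6, -1.4]
opening: 0.153
```

```bash
python3 st.py
```

```text
9.9167 [ 0.36  0.74 -0.22  1.92  0.3   0.51 -0.72] [ 0.5116 -0.1657  0.1457] yaw -37.39 F [-0.59 -0.56 -1.37] M [-0.067 -0.051 -0.051] mm 13.502129069666031
```

Call:
drive_tool --deltas '[[[0, 0, 0], [-0.08, 0, 0], 1.0], [[0, 0, 0], [0, 0, 0], 1.0]]'

```text
clock: 10.08
tool_pos: [0.5114, -0.1656, 0.1462]
eef_rot: [0.634, 0.313, -0.634, 0.313]
contact_force: [1.0, -0.7, -2.6]
opening: 0.155
```

Call:
drive_tool --deltas '[[[0, 0, 0], [-0.08, 0, 0], 1.0], [[0, 0, 0], [0, 0, 0], 1.0]]'

```text
clock: 10.25
tool_pos: [0.5114, -0.1656, 0.1464]
eef_rot: [-0.634, -0.313, 0.634, -0.313]
contact_force: [2.9, -1.0, -11.2]
opening: 0.154
```

Stops at z≈0.146 (-11 N), so it is not free. Backing off to mid-play and turning on.

Call:
drive_tool --deltas '[[[0, 0, 0], [0.15, 0, 0], 1.0], [[4, 0, 0], [-0.02, 0, 0], 1.0], [[4, 0, 0], [-0.03, 0, 0], 1.0], [[4, 0, 0], [-0.04, 0, 0], 1.0], [[0, 0, 0], [0, 0, 0], 1.0]]'

```text
clock: 10.67
tool_pos: [0.5116, -0.1657, 0.147]
eef_rot: [0.664, 0.244, -0.664, 0.244]
contact_force: [-0.8, 0.0, -1.2]
opening: 0.155
```

```bash
python3 st.py
```

```text
10.6667 [ 0.32  0.73 -0.16  1.92  0.23  0.5  -0.86] [ 0.5116 -0.1657  0.147 ] yaw -49.63 F [-0.82  0.04 -1.21] M [-0.062  0.005  0.016] mm 13.659736739783531
```

Call:
drive_tool --deltas '[[[4, 0, 0], [-0.04, 0, 0], 1.0], [[4, 0, 0], [-0.04, 0, 0], 1.0], [[4, 0, 0], [-0.04, 0, 0], 1.0], [[0, 0, 0], [0, 0, 0], 1.0]]'

```text
clock: 11.0
tool_pos: [0.5117, -0.1656, 0.1481]
eef_rot: [0.686, 0.174, -0.685, 0.174]
contact_force: [-0.2, 0.4, -0.9]
opening: 0.156
```

```bash
python3 st.py
```

```text
11.0 [ 0.29  0.73 -0.11  1.92  0.15  0.5  -0.99] [ 0.5117 -0.1656  0.1481] yaw -61.53 F [-0.17  0.43 -0.92] M [0.006 0.02  0.023] mm 13.741989645982466
```

Call:
drive_tool --deltas '[[[4, 0, 0], [-0.04, 0, 0], 1.0], [[4, 0, 0], [-0.04, 0, 0], 1.0], [[4, 0, 0], [-0.03, 0, 0], 1.0], [[0, 0, 0], [0, 0, 0], 1.0]]'

```text
clock: 11.33
tool_pos: [0.5116, -0.1656, 0.1491]
eef_rot: [0.7, 0.102, -0.7, 0.102]
contact_force: [-0.8, -0.3, -1.1]
opening: 0.156
```

```bash
python3 st.py
```

```text
11.3333 [ 0.26  0.72 -0.05  1.93  0.07  0.49 -1.13] [ 0.5116 -0.1656  0.1491] yaw -73.45 F [-0.8  -0.33 -1.06] M [-0.057  0.04   0.005] mm 13.725885405226206
```

Call:
drive_tool --deltas '[[[4, 0, 0], [-0.03, 0, 0], 1.0], [[4, 0, 0], [-0.03, 0, 0], 1.0], [[4, 0, 0], [-0.03, 0, 0], 1.0], [[0, 0, 0], [0, 0, 0], 1.0]]'

```text
clock: 11.67
tool_pos: [0.5116, -0.1655, 0.1499]
eef_rot: [0.707, 0.028, -0.706, 0.028]
contact_force: [-0.6, -0.2, -0.3]
opening: 0.156
```

```bash
python3 st.py
```

```text
11.6667 [ 0.23  0.72  0.    1.93 -0.    0.49 -1.26] [ 0.5116 -0.1655  0.1499] yaw -85.4 F [-0.59 -0.18 -0.3 ] M [ 0.021 -0.015 -0.011] mm 13.772621566007414
```

At 178°. Gentle upward feel.

Call:
drive_tool --deltas '[[[2, 0, 0], [-0.1, 0, 0], 1.0], [[0, 0, 0], [-0.1, 0, 0], 1.0], [[0, 0, 0], [0, 0, 0], 1.0]]'

```text
clock: 11.92
tool_pos: [0.5116, -0.1657, 0.1519]
eef_rot: [0.707, 0.016, -0.707, 0.016]
contact_force: [0.7, 0.4, -1.3]
opening: 0.155
```

Call:
drive_tool --deltas '[[[0, 0, 0], [-0.08, 0, 0], 1.0], [[0, 0, 0], [0, 0, 0], 1.0]]'

```text
clock: 12.08
tool_pos: [0.5116, -0.1657, 0.1527]
eef_rot: [0.707, 0.015, -0.707, 0.016]
contact_force: [-0.3, -0.6, -0.7]
opening: 0.157
```

Call:
drive_tool --deltas '[[[0, 0, 0], [-0.08, 0, 0], 1.0], [[0, 0, 0], [0, 0, 0], 1.0]]'

```text
clock: 12.25
tool_pos: [0.5115, -0.1657, 0.1534]
eef_rot: [0.707, 0.015, -0.707, 0.015]
contact_force: [-0.8, 0.2, -1.7]
opening: 0.156
```

Call:
drive_tool --deltas '[[[0, 0, 0], [-0.08, 0, 0], 1.0], [[0, 0, 0], [0, 0, 0], 1.0]]'

```text
clock: 12.42
tool_pos: [0.5115, -0.1657, 0.1542]
eef_rot: [0.707, 0.015, -0.707, 0.015]
contact_force: [-0.5, -0.3, -1.7]
opening: 0.156
```

4.3 mm up with no resistance, which is beyond the play. Continuing slowly.

Call:
drive_tool --deltas '[[[0, 0, 0], [-0.1, 0, 0], 1.0], [[0, 0, 0], [-0.1, 0, 0], 1.0], [[0, 0, 0], [0, 0, 0], 1.0]]'

```text
clock: 12.67
tool_pos: [0.5116, -0.1657, 0.1563]
eef_rot: [0.707, 0.015, -0.707, 0.015]
contact_force: [-0.5, -0.0, -1.1]
opening: 0.154
```

Call:
drive_tool --deltas '[[[0, 0, 0], [-0.1, 0, 0], 1.0], [[0, 0, 0], [-0.15, 0, 0], 1.0], [[0, 0, 0], [-0.15, 0, 0], 1.0], [[0, 0, 0], [0, 0, 0], 1.0]]'

```text
clock: 13.0
tool_pos: [0.5117, -0.1657, 0.1605]
eef_rot: [0.707, 0.015, -0.707, 0.015]
contact_force: [0.8, -0.5, -0.6]
opening: 0.153
```

Call:
drive_tool --deltas '[[[0, 0, 0], [-0.2, 0, 0], 1.0], [[0, 0, 0], [-0.2, 0, 0], 1.0], [[0, 0, 0], [-0.2, 0, 0], 1.0], [[0, 0, 0], [-0.2, 0, 0], 1.0], [[0, 0, 0], [0, 0, 0], 1.0]]'

```text
clock: 13.42
tool_pos: [0.5118, -0.1657, 0.1686]
eef_rot: [0.707, 0.015, -0.707, 0.015]
contact_force: [0.4, -0.3, -0.9]
opening: 0.155
```

Call:
drive_tool --deltas '[[[0, 0, 0], [-0.5, 0, 0], 1.0], [[0, 0, 0], [-1, 0, 0], 1.0], [[0, 0, 0], [-1.5, 0, 0], 1.0], [[0, 0, 0], [-2, 0, 0], 1.0], [[0, 0, 0], [-2, 0, 0], 1.0], [[0, 0, 0], [-1, 0, 0], 1.0], [[0, 0, 0], [0, 0, 0], 1.0], [[0, 0, 0], [0, 0, 0], 1.0]]'

```text
clock: 14.08
tool_pos: [0.5117, -0.1657, 0.2489]
eef_rot: [0.707, 0.015, -0.706, 0.015]
contact_force: [0.4, 0.1, -1.5]
opening: 0.159
```

Run:
```python
import st
from h import *
snap('scene','s2');snap('wrist','w3');snap('top','t2')
a=cv2.imread('pics/s2.png')[120:280,160:390];w=cv2.imread('pics/w3.png')
cv2.imwrite('pics/j.png',np.hstack([cv2.convertScaleAbs(cv2.resize(a,(403,280)),alpha=2),cv2.convertScaleAbs(cv2.resize(w,(373,280)),alpha=2)]))
# tray wall corners in the top view, bright mask; spot estimate
C=np.mean([onz('top0',u,v,.024)for u,v in((181,202),(252,214),(242,270),(169,256))],0)
print(C)
print('yaw',yaw())
```

```text
14.0833 [ 0.21  0.57  0.02  1.84 -0.02  0.73 -1.28] [ 0.5117 -0.1657  0.2489] yaw -87.54 F [ 0.38  0.07 -1.49] M [ 0.039 -0.009 -0.025] mm 14.006730063569448
[0.50567386 0.18030666 0.024     ]
yaw (np.float64(-87.53761567622719), np.float64(-0.9999983558586601))
```

View pics/j.png

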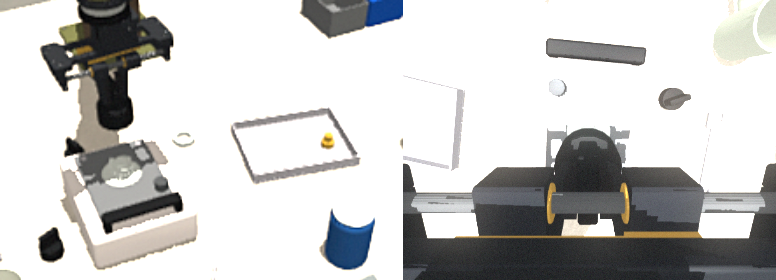

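The cap is in the jaws, clear of the bare neck. Moving over the tray spot (0.500, 0.146).

Call:
drive_tool --deltas '[[[0, 0, 0], [0, -1, 0], 1.0], [[0, 0, 0], [0, -2, 0], 1.0], [[0, 0, 0], [0, -3, 0], 1.0], [[0, 0, 0], [0, -3.5, 0], 1.0], [[0, 0, 0], [0, -3.5, 0], 1.0], [[0, 0, 0], [0, -3.5, 0], 1.0], [[0, 0, 0], [0, -3.5, 0], 1.0], [[0, 0, 0], [0, -3.5, 0], 1.0], [[0, 0, 0], [0, -3, 0], 1.0], [[0, 0, 0], [0, -2.5, 0], 1.0], [[0, 0, 0], [0, -1.5, -0.1], 1.0], [[0, 0, 0], [0, -0.7, 0], 1.0]]'

```text
clock: 15.23
tool_pos: [0.498, 0.1502, 0.2474]
eef_rot: [-0.706, -0.018, 0.707, -0.017]
contact_force: [-0.5, -0.4, -1.3]
opening: 0.159
```

Call:
drive_tool --deltas '[[[0, 0, 0], [1, 0, 0], 1.0], [[0, 0, 0], [2, 0, 0], 1.0], [[0, 0, 0], [2.5, 0, 0], 1.0], [[0, 0, 0], [2.5, 0, 0], 1.0], [[0, 0, 0], [2, 0, 0], 1.0], [[0, 0, 0], [1, 0, 0], 1.0], [[0, 0, 0], [0, 0, 0], 1.0], [[0, 0, 0], [0, 0, 0], 1.0]]'

```text
clock: 15.9
tool_pos: [0.4991, 0.1457, 0.1381]
eef_rot: [-0.707, -0.015, 0.707, -0.015]
contact_force: [-0.4, -0.1, -0.3]
opening: 0.16
```

Run:
```python
import st
from h import *
snap('scene','s3');snap('top','t3');snap('wrist','w4')
b=cv2.imread('pics/t3.png')[180:290,150:280];a=cv2.imread('pics/s3.png')[150:240,260:390]
cv2.imwrite('pics/k.png',np.hstack([cv2.convertScaleAbs(cv2.resize(x,(390,300)),alpha=2) for x in(a,b)]))
```

```text
15.9 [-0.4   0.73  0.04  1.99 -0.07  0.43 -1.84] [0.4991 0.1457 0.1381] yaw -87.58 F [-0.4  -0.09 -0.35] M [ 0.034 -0.009 -0.046] mm 14.073107313916202
```

View pics/k.png

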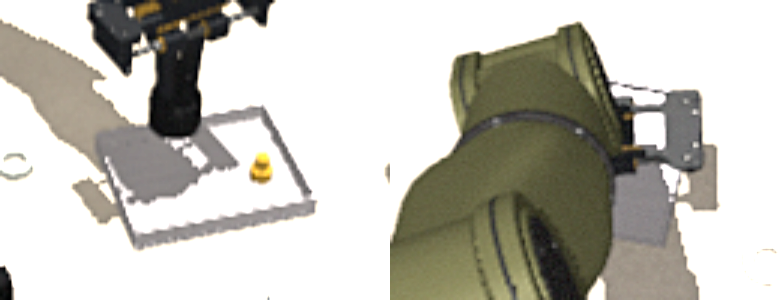

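The cap hangs over the free part of the tray. Expected contact is at TCP z ≈ 0.057. Descending, then feeling for the floor.

Call:
drive_tool --deltas '[[[0, 0, 0], [1, 0, 0], 1.0], [[0, 0, 0], [1.5, 0, 0], 1.0], [[0, 0, 0], [1.5, 0, 0], 1.0], [[0, 0, 0], [1.2, 0, 0], 1.0], [[0, 0, 0], [1, 0, 0], 1.0], [[0, 0, 0], [0.6, 0, 0], 1.0], [[0, 0, 0], [0.4, 0, 0], 1.0], [[0, 0, 0], [0.2, 0, 0], 1.0], [[0, 0, 0], [0.1, 0, 0], 1.0], [[0, 0, 0], [0, 0, 0], 1.0]]'

```text
clock: 16.88
tool_pos: [0.4994, 0.1462, 0.0633]
eef_rot: [0.707, 0.015, -0.707, 0.015]
contact_force: [0.0, -0.6, -2.2]
opening: 0.157
```

Call:
drive_tool --deltas '[[[0, 0, 0], [0.1, 0, 0], 1.0], [[0, 0, 0], [0.1, 0, 0], 1.0], [[0, 0, 0], [0.1, 0, 0], 1.0], [[0, 0, 0], [0, 0, 0], 1.0]]'

```text
clock: 17.22
tool_pos: [0.4991, 0.1461, 0.0601]
eef_rot: [0.707, 0.015, -0.707, 0.015]
contact_force: [-0.1, -0.1, -1.2]
opening: 0.158
```

Call:
drive_tool --deltas '[[[0, 0, 0], [0.1, 0, 0], 1.0], [[0, 0, 0], [0, 0, 0], 1.0]]'

```text
clock: 17.38
tool_pos: [0.4991, 0.1461, 0.059]
eef_rot: [-0.707, -0.015, 0.707, -0.015]
contact_force: [-0.3, -0.6, -1.4]
opening: 0.161
```

Call:
drive_tool --deltas '[[[0, 0, 0], [0.1, 0, 0], 1.0], [[0, 0, 0], [0, 0, 0], 1.0]]'

```text
clock: 17.55
tool_pos: [0.4991, 0.1461, 0.058]
eef_rot: [-0.707, -0.015, 0.707, -0.015]
contact_force: [0.7, 0.1, -1.9]
opening: 0.153
```

Call:
drive_tool --deltas '[[[0, 0, 0], [0.07, 0, 0], 1.0], [[0, 0, 0], [0, 0, 0], 1.0]]'

```text
clock: 17.72
tool_pos: [0.4991, 0.1461, 0.0573]
eef_rot: [-0.707, -0.015, 0.707, -0.015]
contact_force: [0.2, 0.7, -1.2]
opening: 0.154
```

Call:
drive_tool --deltas '[[[0, 0, 0], [0.07, 0, 0], 1.0], [[0, 0, 0], [0, 0, 0], 1.0]]'

```text
clock: 17.88
tool_pos: [0.4992, 0.1461, 0.0567]
eef_rot: [0.707, 0.015, -0.707, 0.015]
contact_force: [0.1, -0.4, -2.0]
opening: 0.156
```

Call:
drive_tool --deltas '[[[0, 0, 0], [0.07, 0, 0], 1.0], [[0, 0, 0], [0, 0, 0], 1.0]]'

```text
clock: 18.05
tool_pos: [0.4991, 0.1461, 0.0566]
eef_rot: [0.707, 0.015, -0.707, 0.015]
contact_force: [-1.5, -0.6, 6.3]
opening: 0.156
```

Floor contact at 0.0566, as predicted (+6 N). Relaxing and releasing slowly.

Call:
drive_tool --deltas '[[[0, 0, 0], [-0.05, 0, 0], 1.0], [[0, 0, 0], [0, 0, 0], 1.7], [[0, 0, 0], [0, 0, 0], 2.5], [[0, 0, 0], [0, 0, 0], 3.5], [[0, 0, 0], [0, 0, 0], 4.5], [[0, 0, 0], [0, 0, 0], 5.5], [[0, 0, 0], [0, 0, 0], 6], [[0, 0, 0], [0, 0, 0], 6], [[0, 0, 0], [0, 0, 0], 6], [[0, 0, 0], [0, 0, 0], 6]]'

```text
clock: 18.88
tool_pos: [0.4991, 0.1461, 0.0565]
eef_rot: [0.707, 0.015, -0.707, 0.015]
contact_force: [-0.8, 0.5, -0.1]
opening: 0.681
```

Call:
drive_tool --deltas '[[[0, 0, 0], [-0.5, 0, 0], 6], [[0, 0, 0], [-1, 0, 0], 6], [[0, 0, 0], [-2, 0, 0], 6], [[0, 0, 0], [-2.5, 0, 0], 6], [[0, 0, 0], [-3, 0, 0], 6], [[0, 0, 0], [-3, 0, 0], 6], [[0, 0, 0], [-3, 0, 0], 6], [[0, 0, 0], [-2, 0, 0], 6], [[0, 0, 0], [-1, 0, 0], 6], [[0, 0, 0], [0, 0, 0], 6], [[0, 0, 0], [0, 0, 0], 6]]'

```text
clock: 19.8
tool_pos: [0.4991, 0.1462, 0.2374]
eef_rot: [0.707, 0.015, -0.706, 0.015]
contact_force: [0.2, 0.2, -0.5]
opening: 0.683
```

Run:
```python
import st
from h import *
snap('scene','s5');snap('top','t5');snap('wrist','w5')
a=cv2.imread('pics/s5.png')[150:240,260:390];b=cv2.imread('pics/w5.png')
cv2.imwrite('pics/l.png',np.hstack([cv2.convertScaleAbs(cv2.resize(x,(390,300)),alpha=2) for x in(a,b)]))
p=np.array([.4991,.1461,.076]);print('expect bar top at',proj('w5',p),proj('s5',p))
```

```text
19.8 [-0.41  0.57  0.07  1.9  -0.06  0.67 -1.84] [0.4991 0.1462 0.2374] yaw -87.54 F [ 0.22  0.16 -0.49] M [-0.014  0.027  0.042] mm 60.175628748968364
expect bar top at (np.float64(277.2584273855409), np.float64(198.7519395646906)) (np.float64(317.5823872437486), np.float64(188.0975061182253))
```

View pics/l.png

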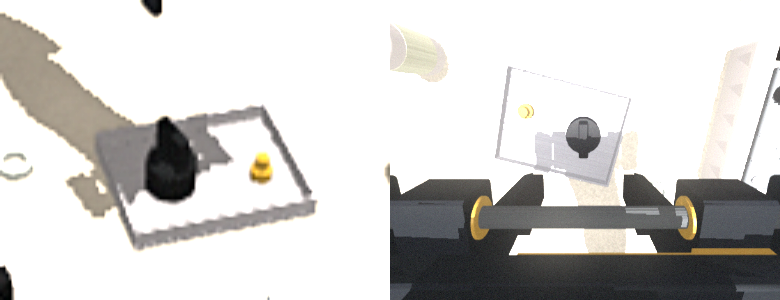

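Run:
```python
from h import *
P=[onz('w5',u,v,.024) for u,v in((174,94),(343,139),(313,258),(154,221))]
C=np.mean(P,0);l=(P[0]+P[3]-P[1]-P[2])/2;print(C,np.linalg.norm(l),l)
l/=np.linalg.norm(l);s=C-.035*l;d=np.array([.4991,.1461,0])-s;print('spot',s,'along',d@l,'across',np.cross(l[:2],d[:2]))
r.finish_job()
```

```text
[0.50636792 0.18205518 0.024     ] 0.19553915629540947 [0.03934673 0.19153954 0.        ]
spot [0.49932516 0.14777108 0.024     ] along -0.0016822047551970692 across -0.00011569956937752422
the job is handed in; nothing more can be done<stdin>:4: DeprecationWarning: Arrays of 2-dimensional vectors are deprecated. Use arrays of 3-dimensional vectors instead. (deprecated in NumPy 2.0)
```

I unscrewed the cap clockwise by about 180° and set it on the tray floor in the free part. I handed the job in at about 20 s; no verdict is reported.

- **Thread:** I followed the cap's climb upward as it turned. A gentle lift at about 130° met a stop (−11 N at the wrist), so I backed off and turned on. At about 180° it rose past its 3 mm of play with no resistance, and only then did I lift it. The strongest wrist reading during unscrewing was about 11 N.
- **Placing:** the cap touched the floor at the height I predicted, with about +6 N, and I released it slowly.
- **Last checks:** the cap stands upright and released. It is about 2 mm from tray_spot, taking the cap at its release point and the spot from the tray corners in the last wrist picture. The gripper was well clear of it, and the brass fitting looks unmoved.
- **Disagreements:** the bar measured 46 × 12 mm in the image against the given 50 × 14, and the tray 196–203 mm long against 210, because the edges are soft. Neither affects the result. I did not measure the other bystanders for movement after the job; no unexpected contact force appeared in the readings.

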